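# Photograph the finished pots all round and put them away in the drawer

### The job

Photograph the finished pots and put them away: first pull the drawer of the wooden cabinet right out to its stop, then stand every white pot with the blue band upright on the turntable and turn it, either way, through one full turn, back to where it started, with the pots on it, so that the camera sees all their sides. Then stand those pots upright in the drawer and push it fully shut. Leave the plain terracotta pot and the other things on the table where they are.

Things in the scene. Friction and masses are not known exactly. Their poses are not given: they have to be found in the camera images.
- pot0: white lidded ceramic pot with a blue band and a blue knob. Round: body 58 mm in diameter and 30 mm high, low lid to 34 mm, then on the axis an upright knob 18 mm in diameter from 34 to 62 mm (the grip; the lid is fixed to the pot). 0.11 to 0.22 kg. Origin at the centre of the underside, z up. It may be absent
- pot1: white lidded ceramic pot with a blue band and a blue knob. Round: body 58 mm in diameter and 30 mm high, low lid to 34 mm, then on the axis an upright knob 18 mm in diameter from 34 to 62 mm (the grip; the lid is fixed to the pot). 0.11 to 0.22 kg. Origin at the centre of the underside, z up. It may be absent
- pot2: white lidded ceramic pot with a blue band and a blue knob. Round: body 58 mm in diameter and 30 mm high, low lid to 34 mm, then on the axis an upright knob 18 mm in diameter from 34 to 62 mm (the grip; the lid is fixed to the pot). 0.11 to 0.22 kg. Origin at the centre of the underside, z up. It may be absent
- pot3: white lidded ceramic pot with a blue band and a blue knob. Round: body 58 mm in diameter and 30 mm high, low lid to 34 mm, then on the axis an upright knob 18 mm in diameter from 34 to 62 mm (the grip; the lid is fixed to the pot). 0.11 to 0.22 kg. Origin at the centre of the underside, z up. It may be absent
- plain_pot: terracotta-coloured unpainted pot of the same shape and size as the others; leave it alone. Origin at the centre of the underside
- drawer (a joint): travel of the drawer: 0 fully shut, 0.15 m at its stop fully out. It slides with light friction (2 N) and stays where it is left
- drawer_handle (a point): centre of the handle: a level brass bar along y, 10 mm thick, 100 mm long, its axis 50 mm in front of the drawer front, a post at each end, 28 mm below the cabinet top (cabinet 160 mm high, 260 wide, 240 deep). Turns with the cabinet: its -x is the way the drawer pulls out, z up
- drawer_in (a point): point on the drawer floor (76 mm above the table), midway across, 35 mm behind the front panel; axes as the handle. Floor: x -35 to +174 mm, y -107 to +107 mm of this point; with the drawer out it is uncovered up to x +109. Side walls rise 30 mm above the floor, the front panel 76; a shut drawer has 72 mm of height under the cabinet top
- wheel (a joint): angle of the turntable (rad), 0 at the start, positive counter-clockwise seen from above; it turns freely with light friction and stays where it is left; a full turn is 6.28 either way
- wheel_top (a point): centre of the turntable's upper face: a metal disc 230 mm in diameter and 14 mm thick on a heavy fixed foot, its upper face 70 mm above the table; z up along the axis, x towards the peg, turning with the disc
- wheel_peg (a point): centre of the top of the turntable's handle: an upright black peg 16 mm in diameter and 45 mm high, standing on the disc 95 mm from the axis (the point is at the peg's top)
- paint_jar: jar with a blue cap, 48 mm in diameter, 75 mm high; leave alone. Origin at the centre of the underside
- paper_cup: paper cup, 72 mm in diameter at the rim, 90 mm high; leave alone. Origin at the centre of the underside
- water_bowl: blue bowl, 120 mm in diameter, 55 mm high; leave alone. Origin at the centre of the underside
- brush: brush 180 mm long lying on the table; leave alone. Origin under its middle, x along it
- vase: white vase, 80 mm in diameter, 125 mm high; leave alone. Origin at the centre of the underside
- glue: bottle with a red cap, 52 mm in diameter, 85 mm high; leave alone. Origin at the centre of the underside
Not all that is in view belongs to the job. Leave any yellow look-alike of the pot1 alone. Of the things that look like the part that bears wheel, the middle-sized one is meant.

How it is judged:
By the outcome, as a careful person would: the job done as asked, in the order asked, and still so for the second after the job is handed in, with the robot touching nothing.
Of pot0, pot1, pot2, pot3 only 2 to 3 are there at a start; the rules pass over those that are not, and their reading is None.
At some moment in a run one of pot0, pot1, pot2, pot3 may be knocked a few centimetres aside while the robot is not near it.
It also fails if it takes over 200 s, if anything falls off the work surface, if the arm or the gripper's body presses on something with over 40 N, if the wrist force passes 120 N, or if a joint passes its speed limit or range.

### The arm

A 6-joint arm with a two-finger parallel gripper is mounted at the origin on the work surface. World frame = base frame: x ahead of the robot, y to its left, z up, the work surface at z = 0. Lengths are in mm, angles in rad, forces in N, time in s.
With the tool pointing down it reaches from about 300 to 875 mm from the base axis. Payload 4.2 kg.
Tool frame: the origin (TCP) lies midway between the tips of the shut fingers; the grasp point (between the pads) lies grip_point_offset behind it (grip_point_offset is the distance from the TCP to the grasp point, in mm); z points along the fingers, y is the line along which they close (so a half turn about z gives the same grasp; the last joint's range is limited). The gripper opens to 85 mm and grips with 20 to 120 N. Pads are 22 mm wide; open, the fingers measure 114 mm over their backs; the gripper's body (76 mm by 85 mm) begins 54 mm behind the grasp point. The pads swing forward as they close: fully open they stand 13 mm farther back than shut.
Start: joints at [1.291, 0.32, 1.565, -0, 1.257, -0.02], TCP at [147.711, 555.718, 231.338] pointing down, gripper open.
Joint ranges: [-3.11, 3.11], [-0.84, 2.01], [0.21, 2.61], [-1.34, 4.49], [0.05, 2.63], [-2.56, 2.56]. Speed limits (rad/s): [2.57, 2.57, 3.14, 3.14, 3.14, 3.14].

### API

Orientations are given as a rotation vector (axis times angle).
In Python, from cell import * gives the robot as it stands.
- The arm moves only by the tool play_rows, never from a script. Its argument "moves" is a list of rows, each a list of 5 numbers: the opening, from -1 (shut) to 1 (fully open), then the shift along the world's x, y, z in mm, then the turn about the world's z in degrees. In form: [[fingers, tx, ty, tz, spin], ...]. A call has 1 to 20 rows; each row is the pose to reach, as a shift and turn from the pose commanded when the call began; what a row does not reach only later rows make up. A row lasts 1/10 s, in which the tool goes at most 50 mm and 8.59 degrees, less where a joint would pass 70% of its speed; a pose out of reach is approached as far as the arm can. A call with a gripper value outside its range is refused whole. The fingers move at their own pace and stop on an object; "force" is the grip in N (left out, the last holds). Time passes only in rows, so rows that repeat a pose let the fingers close. It gives the time, the measured TCP pose, the force, the opening and the grip force at its end, in the units of the state.
- get_state(): the state, without advancing time (a new reading comes with each control period).
- read_camera(name): name is "scene" or "top" or "wrist"; returns a dict with "color" (384x512x3 uint8, red, green, blue), "intrinsics" (3x3 intrinsics, pixels), "k1" (the pictures are not rectified: a ray, as slopes to the right and down, at radius r is drawn at 1 + k1 r^2 times it, then the intrinsics apply), "view" (4x4, takes a point from world to camera coordinates); the wrist camera has in their place "tool_from_camera" (4x4, takes a point from camera to tool coordinates, whose origin is the TCP and whose axes are the flange's). Camera axes: x right, y down, z forward; pixel columns grow to the right and rows downward; lengths in mm; the calibration is good to about 2 mm. A picture is of the moment at which its call begins: read the wrist's pose just before it. There is no depth.
- sign_off(): hands the job in; it is judged then, once.
Trained networks look in the newest picture that a camera, given by its name, has taken for a name from the list of things; names that differ only in an ending like _2 or _b are one class to them, and where a whole thing is asked for, a point or a joint stands for the part that bears it (a point fixed in the world has none). Each returns a list of dicts, best first, with "conf" (0 to 1); they miss things now and then, are a little off and sometimes report something else, mostly with a low value. They report only what shows in the picture. A call takes as long as a camera call. They do not tell look-alikes from the thing itself.
- boxes_of(camera, label): "rect" ([left, top, width, height] as shares, 0 to 1, of the picture: columns of its width, rows of its height, round what is visible of it).
- mark_of(camera, label): "at" ([column, row] as shares, 0 to 1, of the picture: columns of its width, rows of its height: a listed point, or the origin of a listed thing).
The state is a dict: "time_s": time; "q": joint angles; "joint_vel": joint speeds; "tau": joint torques, N m; "ee_pos": TCP position; "ee_rot": TCP orientation; "wrist_force": force on the tool from outside, world axes, zero at the start; "ft_torque": the same for the moment, N m; "grip_width": opening from 0.0 (shut) to 1.0 (fully open); "grip_force": force on a finger pad.
Only numpy, scipy, OpenCV 4.12 (cv2) and the standard library are available. Lean on these libraries where they do the work, as an engineer would, in place of code of your own. Each camera call takes 0.05 s, during which the arm holds its last target. There are 200 camera calls.

## Working session

There is one attempt and no reset: what is moved stays moved. The work goes in short steps, Python scripts to look and compute and a tool call to move; the robot and the scene stay as the last step left them, time stands still between calls to the robot, and variables do not carry over. Pictures are saved under pics/ and viewed, at most 14 in all, crops included, and the job is handed in when it is done.

Besides the shell and the picture viewer there is one more tool, called after "Emit:" as a command line: name --pt "numbers of a row" for each row, then --argument value for the rest. play_rows: Moves the arm, as the interface text tells. Its arguments: {"type":"object","properties":{"moves":{"type":"array","items":{"type":"array","items":{"type":"number"}}},"force":{"type":"number"}},"required":["moves"]}

```bash
ls; mkdir -p pics; cat > h.py <<'E'
from cell import *
import numpy as np, cv2
from scipy.spatial.transform import Rotation as R
def cam(name):
    if name=="wrist":
        s=get_state(); c=read_camera(name)
        T=np.eye(4);T[:3,:3]=R.from_rotvec(s["ee_rot"]).as_matrix();T[:3,3]=s["ee_pos"]
        c["view"]=np.linalg.inv(T@np.array(c["tool_from_camera"]))
    else: c=read_camera(name)
    c["view"]=np.array(c["view"]);c["K"]=np.array(c["intrinsics"]);return c
def ray(c,px):
    K=c["K"];d=np.array([(px[0]-K[0,2])/K[0,0],(px[1]-K[1,2])/K[1,1]])
    u=d.copy()
    for _ in range(20): u=d/(1+c["k1"]*(u@u))
    V=np.linalg.inv(c["view"]);return V[:3,3],V[:3,:3]@np.array([u[0],u[1],1])
def at_z(c,px,z):
    o,d=ray(c,px);return o+d*(z-o[2])/d[2]
def proj(c,p):
    q=c["view"]@np.array([*p,1]);u=q[:2]/q[2];u=u*(1+c["k1"]*(u@u))
    return c["K"][:2,:2]@u+c["K"][:2,2]
def save(c,n,s=1): cv2.imwrite("pics/"+n,cv2.resize(c["color"][:,:,::-1],None,fx=s,fy=s,interpolation=cv2.INTER_CUBIC))
E
python3 - <<'E'
from h import *
for n in ["scene","top"]:
    c=cam(n);save(c,n+"0.png",1.5)
    print(n,np.linalg.inv(c["view"])[:3,3].round())
    for l,z in [("pot0",0),("plain_pot",0),("drawer_handle",132),("drawer_in",76),("wheel_top",70),("wheel_peg",115),("vase",0),("paint_jar",0),("paper_cup",0),("water_bowl",0),("glue",0),("brush",0)]:
        for m in mark_of(n,l):
            px=np.array(m["at"])*[512,384]
            print(l,round(m["conf"],2),px.round(),at_z(c,px,z).round()[:2])
print(get_state())
E
```

```text
pics
scene [1093.  827. 1036.]
pot0 0.86 [305. 254.] [527. 320.]
pot0 0.76 [321. 240.] [454. 307.]
pot0 0.7 [353. 229.] [336. 335.]
pot0 0.53 [188. 125.] [ 496. -448.]
drawer_handle 0.75 [187. 128.] [ 583. -276.]
wheel_top 0.97 [245. 201.] [586.  88.]
wheel_top 0.78 [319. 294.] [620. 473.]
wheel_top 0.69 [324. 240.] [489. 348.]
wheel_top 0.66 [429. 260.] [292. 581.]
wheel_peg 0.89 [481. 260.] [208. 686.]
wheel_peg 0.82 [274. 200.] [536. 170.]
wheel_peg 0.56 [343. 305.] [615. 548.]
paper_cup 0.75 [234. 275.] [743. 254.]
water_bowl 0.78 [248. 138.] [ 345. -239.]
water_bowl 0.55 [270. 203.] [487.  90.]
glue 0.61 [235. 123.] [ 334. -349.]
brush 0.73 [267. 169.] [393. -53.]
top [ 423.  103. 1158.]
pot0 0.69 [192. 262.] [343. 348.]
pot0 0.63 [207. 206.] [529. 307.]
pot0 0.53 [208. 231.] [446. 300.]
pot0 0.41 [396. 184.] [ 609. -325.]
plain_pot 0.53 [207. 176.] [627. 311.]
drawer_handle 0.75 [395. 183.] [ 593. -273.]
drawer_handle 0.42 [247. 200.] [534. 167.]
drawer_in 0.91 [395. 155.] [ 691. -297.]
wheel_top 0.72 [109. 272.] [310. 596.]
wheel_top 0.67 [155. 175.] [617. 466.]
wheel_top 0.6 
[... 375 characters left out ...]
 [315. 250.] [388. -51.]
{'time_s': 1.3, 'q': array([ 1.29098221e+00,  3.19605495e-01,  1.56448981e+00, -1.55775982e-06,
        1.25742080e+00, -1.99878300e-02]), 'joint_vel': array([-0.00073451, -0.00073618, -0.00090324,  0.00129829, -0.00047485,
       -0.00067705]), 'tau': array([ 1.45364836e-03, -4.15433729e+01, -2.34424281e+01,  1.89975017e-04,
        3.50239025e-04,  2.69754437e-06]), 'ee_pos': array([147.72129951, 555.71417759, 231.33874601]), 'ee_rot': array([4.06984679e-01, 3.11510623e+00, 1.18548156e-04]), 'wrist_force': array([ 0.53830325,  0.05445287, -0.24251442]), 'ft_torque': array([ 0.02926661, -0.03838514, -0.04409336]), 'grip_force': 0.0, 'grip_width': 1.0010767873984916}
```

View pics/scene0.png

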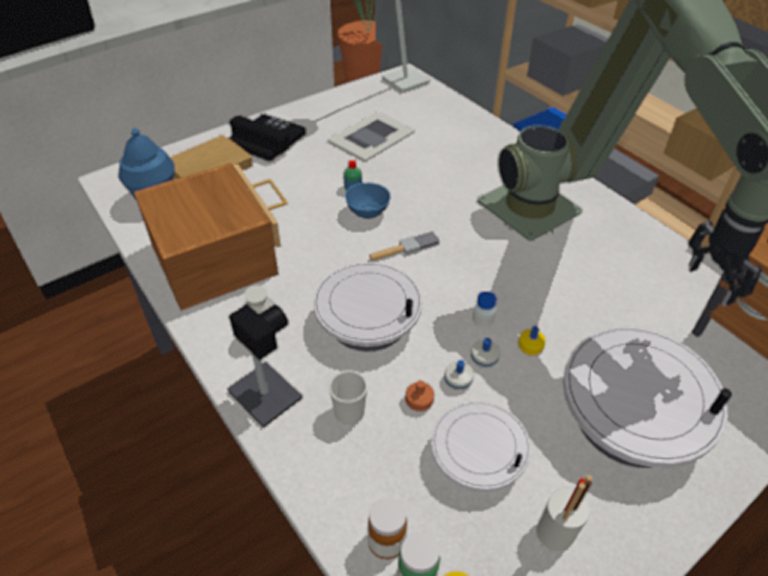

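View pics/top0.png

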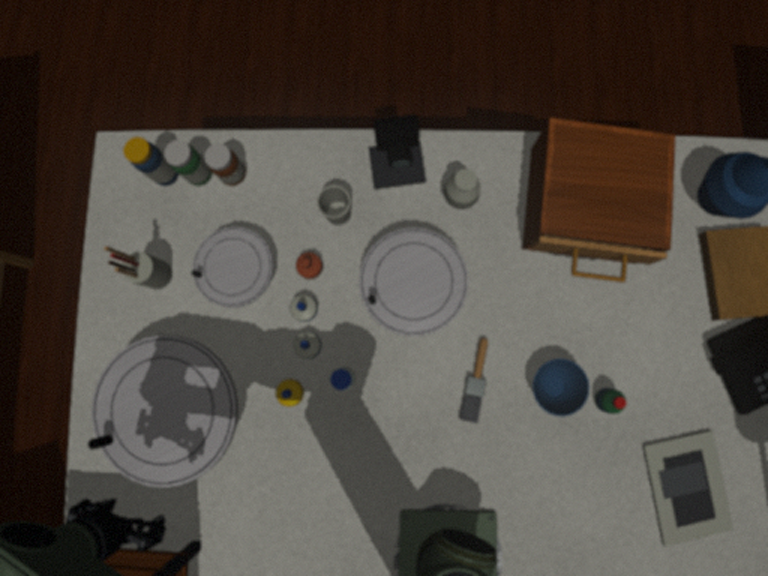

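The pictures show two white pots with blue bands, at top-view (305,305) and (307,343) in the 1.5x picture. There is a yellow look-alike at (289,392) and the terracotta pot at (308,264). The middle-sized turntable is at (414,280), and the cabinet handle at (598,277). I'll move over the handle now.

Emit:
play_rows --pt "1 10 -20 50 0" --pt "1 20 -60 90 -8" --pt "1 410 -830 100 -75" --pt "1 410 -830 100 -75" --pt "1 410 -830 100 -75" --pt "1 410 -830 100 -75" --pt "1 410 -830 100 -75" --pt "1 410 -830 100 -75" --pt "1 410 -830 100 -75" --pt "1 410 -830 100 -75" --pt "1 410 -830 100 -75" --pt "1 410 -830 100 -75" --pt "1 410 -830 100 -75" --pt "1 410 -830 100 -75" --pt "1 410 -830 100 -75" --pt "1 410 -830 100 -75" --pt "1 410 -830 100 -75" --pt "1 410 -830 100 -75" --pt "1 410 -830 100 -75" --pt "1 410 -830 100 -75"

```text
time_s: 3.3
ee_pos: [558.9, -278.2, 330.1]
ee_rot: [2.222, 2.22, -0.001]
wrist_force: [0.7, 0.1, -1.0]
grip_width: 0.999
grip_force: 0.0
```

Emit:
play_rows --pt "0 0 0 0 0" --pt "0 0 0 0 0" --pt "0 0 0 0 0"

```text
time_s: 3.6
ee_pos: [557.3, -273.2, 331.6]
ee_rot: [-2.218, -2.224, -0.001]
wrist_force: [-0.7, -0.4, 0.4]
grip_width: 0.52
grip_force: 0.0
```

```bash
python3 - <<'E'
from h import *
s=get_state();print(s["time_s"],s["ee_pos"],R.from_rotvec(s["ee_rot"]).as_matrix()[:,1],s["grip_width"])
c=cam("wrist");save(c,"w1.png",1.5);print(np.linalg.inv(c["view"]).round(2))
for l,z in [("drawer_handle",132),("drawer_in",76)]:
    for m in mark_of("wrist",l):
        px=np.array(m["at"])*[512,384];print(l,m["conf"],px,at_z(c,px,z).round())
c=cam("top");save(c,"top1.png",1.5)
for n in ["top","scene"]:
    c=cam(n)
    for l,z in [("pot0",0),("plain_pot",0)]:
      for m in mark_of(n,l):
        px=np.array(m["at"])*[512,384];print(n,l,round(m["conf"],2),px.round(),at_z(c,px,z).round())
E
```

```text
3.6 [ 557.28124323 -273.15766658  331.64720482] [9.99995832e-01 2.88687657e-03 3.05248643e-05] 0.5195508351435348
[[ 1.0000e+00  0.0000e+00  0.0000e+00  5.5704e+02]
 [ 0.0000e+00 -9.6000e-01 -2.8000e-01 -2.0251e+02]
 [-0.0000e+00  2.8000e-01 -9.6000e-01  4.7448e+02]
 [ 0.0000e+00  0.0000e+00  0.0000e+00  1.0000e+00]]
drawer_handle 0.87 [282.3168 174.6816] [ 588. -284.  132.]
drawer_in 0.74 [352.9216 173.2992] [ 687. -295.   76.]
top pot0 0.79 [205. 208.] [521. 313.   0.]
top pot0 0.72 [207. 233.] [440. 304.   0.]
top pot0 0.66 [194. 259.] [353. 345.   0.]
top plain_pot 0.8 [206. 178.] [621. 313.   0.]
scene pot0 0.81 [355. 231.] [341. 346.   0.]
scene pot0 0.76 [304. 256.] [534. 322.   0.]
scene pot0 0.62 [323. 240.] [447. 310.   0.]
scene plain_pot 0.52 [278. 267.] [622. 307.   0.]
```

View pics/w1.png

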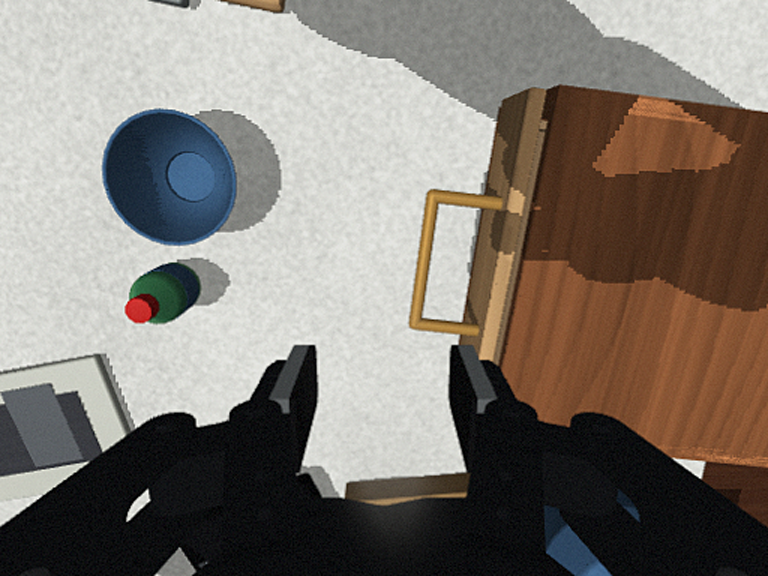

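View pics/top1.png

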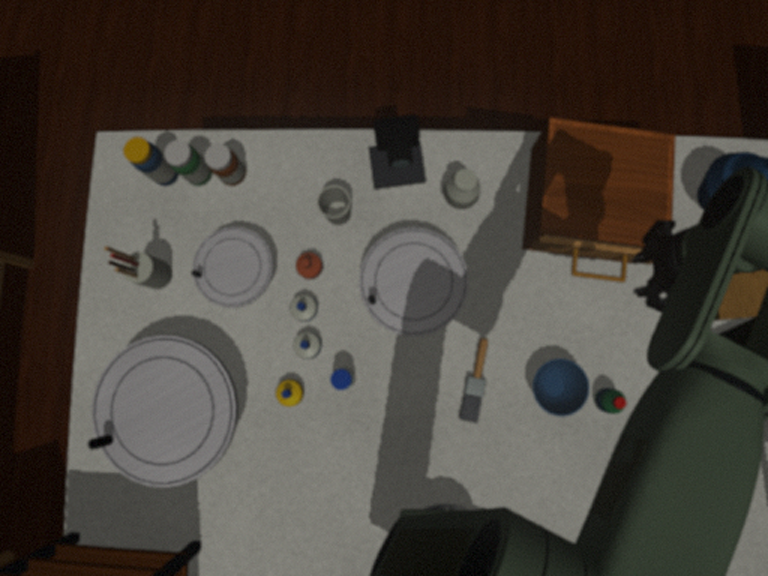

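The wrist view shows the handle bar from (433,194) to (414,326), clear of the bowl. The top view, now unobstructed, confirms only two white pots at (304,305) and (307,343).

```bash
python3 - <<'E'
from h import *
s=get_state();c=cam("wrist")
a=at_z(c,np.array([432,196])/1.5,132);b=at_z(c,np.array([415,325])/1.5,132)
print(a,b,(a+b)/2,np.linalg.norm(a-b),np.degrees(np.arctan2(*(a-b)[:2])),s["ee_pos"])
print([at_z(c,np.array(p)/1.5,160).round() for p in [(547,88),(497,366)]])
try: print(grip_point_offset)
except Exception as e: print(e)
import cell;print([x for x in dir(cell) if x[0]!='_'])
E
```

```text
[ 593.67906416 -235.6730361   132.        ] [ 583.34948977 -336.38545833  132.        ] [ 588.51427696 -286.02924722  132.        ] 101.24076303261764 5.85606717016395 [ 557.68702252 -274.11034245  331.43339648]
[array([ 661., -166.,  160.]), array([ 643., -358.,  160.])]
18.700000000000003
['IKError', 'boxes_of', 'get_state', 'grip_point_offset', 'mark_of', 'read_camera', 'sign_off']
```

Emit:
play_rows --pt "0 31 -12 -30 -6" --pt "0 31 -12 -80 -6" --pt "0 31 -12 -130 -6" --pt "0 31 -12 -170 -6" --pt "0 31 -12 -200 -6" --pt "0 31 -12 -218 -6" --pt "0 31 -12 -218 -6" --pt "-1 31 -12 -218 -6" --pt "-1 31 -12 -218 -6" --pt "-1 31 -12 -218 -6" --pt "-1 31 -12 -218 -6" --pt "-1 31 -12 -218 -6" --force 40

```text
time_s: 5.35
ee_pos: [589.4, -286.8, 115.2]
ee_rot: [2.33, 2.102, 0.002]
wrist_force: [-0.3, -0.3, 6.3]
grip_width: 0.097
grip_force: 39.3
```

Emit:
play_rows --pt "-1 -10 1 0 0" --pt "-1 -25 2.5 0 0" --pt "-1 -40 4 0 0" --pt "-1 -55 5.5 0 0" --pt "-1 -70 7 0 0" --pt "-1 -85 8.5 0 0" --pt "-1 -100 10 0 0" --pt "-1 -112 11.5 0 0" --pt "-1 -124 12.5 0 0" --pt "-1 -134 13.5 0 0" --pt "-1 -142 14.5 0 0" --pt "-1 -147 15 0 0" --pt "-1 -149 15.3 0 0" --pt "-1 -151 15.5 0 0" --pt "-1 -152 15.5 0 0" --pt "-1 -152 15.5 0 0"

```text
time_s: 6.95
ee_pos: [442.9, -270.4, 115.2]
ee_rot: [2.327, 2.094, 0.017]
wrist_force: [17.1, 7.0, 0.4]
grip_width: 0.101
grip_force: 39.5
```

Emit:
play_rows --pt "-1 -3 0.3 0 0" --pt "-1 -5 0.5 0 0" --pt "-1 -5 0.5 0 0" --pt "-1 -5 0.5 0 0"

```text
time_s: 7.35
ee_pos: [443.0, -270.5, 115.2]
ee_rot: [2.323, 2.087, 0.027]
wrist_force: [30.1, 7.7, -8.2]
grip_width: 0.099
grip_force: 39.1
```

```bash
python3 - <<'E'
from h import *
c=cam("top");save(c,"top2.png",1.5)
for l,z in [("pot0",0),("drawer_handle",132),("drawer_in",76)]:
  for n in ["top","scene"]:
    if n!="top" or l!="pot0": c=cam(n)
    for m in mark_of(n,l):
        px=np.array(m["at"])*[512,384];print(n,l,m["conf"],px.round(),at_z(c,px,z).round())
E
```

```text
top pot0 0.79 [207. 208.] [521. 307.   0.]
top pot0 0.73 [197. 262.] [342. 335.   0.]
top pot0 0.69 [206. 233.] [440. 305.   0.]
scene pot0 0.86 [305. 253.] [526. 317.   0.]
scene pot0 0.81 [324. 241.] [446. 316.   0.]
top drawer_handle 0.88 [395. 236.] [ 436. -268.  132.]
top drawer_handle 0.21 [207. 206.] [517. 283. 132.]
scene drawer_handle 0.96 [223. 116.] [ 441. -265.  132.]
scene drawer_handle 0.59 [321. 239.] [531. 371. 132.]
top drawer_in 0.86 [389. 200.] [ 549. -272.   76.]
top drawer_in 0.52 [248. 201.] [538. 167.  76.]
top drawer_in 0.38 [308. 135.] [753. -20.  76.]
scene drawer_in 0.88 [198. 138.] [ 552. -266.   76.]
```

View pics/top2.png

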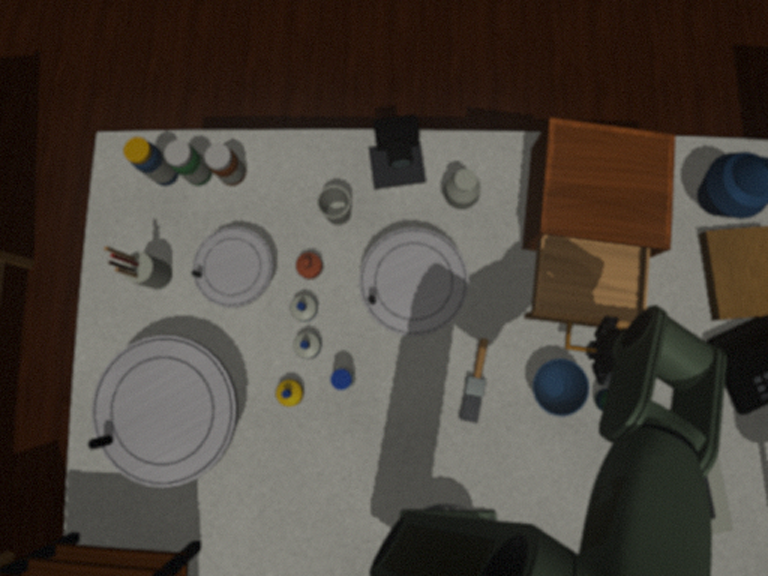

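Handle reads at about (442,-270) with 30 N at the stop, so the drawer is fully out. I'll release, rise and go over the pots.

Emit:
play_rows --pt "-1 7 -0.5 0 0" --pt "-1 10 -1 0 0" --pt "0 10 -1 0 0" --pt "0 10 -1 0 0" --pt "0 10 -1 0 0" --pt "0 10 -1 40 0" --pt "0 10 -1 90 0" --pt "0 10 -1 140 0" --pt "0 10 -1 180 0" --pt "0 10 -1 200 0"

```text
time_s: 8.95
ee_pos: [442.2, -272.0, 317.3]
ee_rot: [2.328, 2.1, 0.002]
wrist_force: [-0.0, 0.4, -0.1]
grip_width: 0.498
grip_force: 0.0
```

```bash
python3 - <<'E'
from h import *
c=cam("wrist");save(c,"w2.png",1.5)
for l,z in [("drawer_handle",132),("drawer_in",76)]:
    for m in mark_of("wrist",l):
        px=np.array(m["at"])*[512,384];print(l,m["conf"],px,at_z(c,px,z).round())
E
```

```text
drawer_handle 0.58 [255.2832 164.0064] [ 444. -269.  132.]
drawer_in 0.67 [331.7248 157.0944] [ 540. -281.   76.]
```

View pics/w2.png

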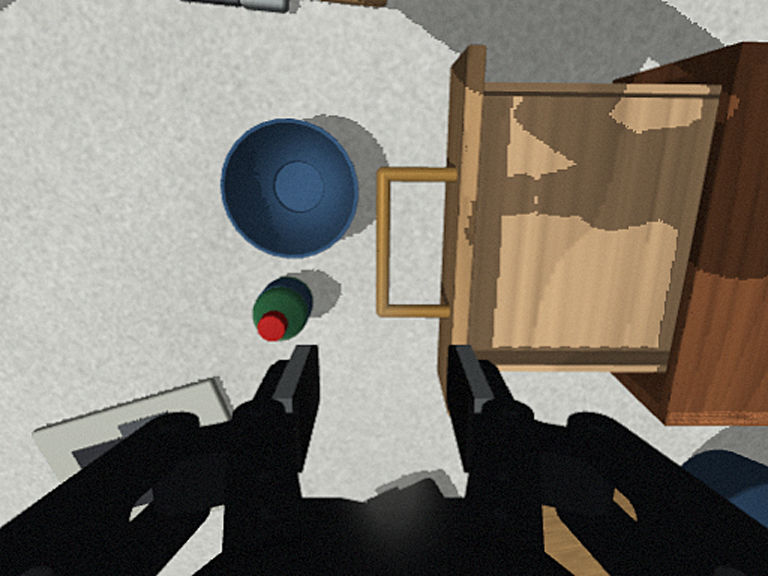

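Emit:
play_rows --pt "0 28 578 0 96" --pt "0 28 578 0 96" --pt "0 28 578 0 96" --pt "0 28 578 0 96" --pt "0 28 578 0 96" --pt "0 28 578 0 96" --pt "0 28 578 0 96" --pt "0 28 578 0 96" --pt "0 28 578 0 96" --pt "0 28 578 0 96" --pt "0 28 578 0 96" --pt "0 28 578 0 96" --pt "0 28 578 0 96" --pt "0 28 578 0 96" --pt "0 28 578 0 96" --pt "0 28 578 0 96" --pt "0 28 578 0 96"

```text
time_s: 10.8
ee_pos: [469.8, 305.6, 313.5]
ee_rot: [-0.0, 3.141, 0.0]
wrist_force: [0.5, -0.4, 0.6]
grip_width: 0.501
grip_force: 0.0
```

```bash
python3 - <<'E'
from h import *
s=get_state();print(s["ee_pos"],R.from_rotvec(s["ee_rot"]).as_matrix()[:,1],s["grip_width"],s["q"])
c=cam("wrist");save(c,"w3.png",1.5)
for l,z in [("pot0",0),("plain_pot",0),("wheel_top",70),("wheel_peg",115)]:
    for m in mark_of("wrist",l):
        px=np.array(m["at"])*[512,384];print(l,m["conf"],px,at_z(c,px,z).round())
E
```

```text
[469.79847098 305.60041796 313.4779786 ] [-3.08158238e-04  9.99999952e-01  4.13956598e-05] 0.5011139182243072 [ 5.56218303e-01  2.57016868e-01  1.44826230e+00 -3.12931735e-05
  1.43618513e+00 -1.01488198e+00]
pot0 0.72 [265.4208 187.2   ] [528. 322.   0.]
pot0 0.61 [283.5968  57.792 ] [343. 345.   0.]
plain_pot 0.95 [259.0208 244.4928] [625. 312.   0.]
wheel_top 0.84 [368.2816 249.2928] [598. 462.  70.]
wheel_top 0.74 [ 91.392  239.1936] [582.  81.  70.]
wheel_peg 0.75 [434.688  251.2128] [577. 526. 115.]
wheel_peg 0.64 [136.2944 220.992 ] [537. 164. 115.]
```

View pics/w3.png

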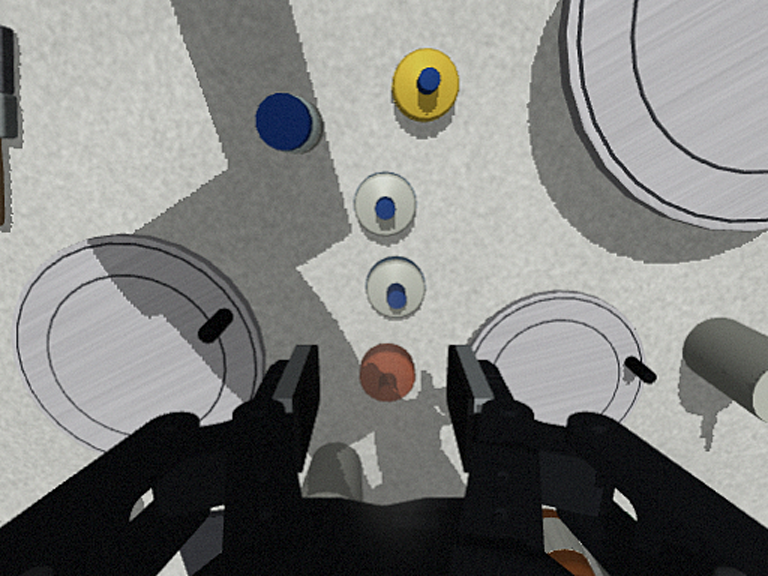

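The wrist view shows the white pots with knobs at (397,295) and (385,208), and the turntable peg at (215,326). I'll measure the knobs and the wheel by colour.

```bash
cat >> h.py <<'E'
def knobs(c,roi=None,zc=48):
    hsv=cv2.cvtColor(c["color"],cv2.COLOR_RGB2HSV)
    m=cv2.inRange(hsv,(105,110,50),(130,255,255))
    n,l,st,ce=cv2.connectedComponentsWithStats(m)
    return [(ce[i],st[i,4],at_z(c,ce[i],zc).round(1)) for i in range(1,n) if st[i,4]>25]
E
python3 - <<'E'
from h import *
c=cam("wrist")
for k in knobs(c): print(*k)
# wheel: ellipse from hand points on inner line circle / rim of upper face, and peg
pts=np.array([(18,340),(70,252),(125,235),(190,257),(246,320),(262,380),(40,425)])/1.5
P=np.array([at_z(c,p,70)[:2] for p in pts])
A=np.c_[2*P,np.ones(len(P))];x=np.linalg.lstsq(A,(P**2).sum(1),rcond=None)[0]
print("wheel",x[:2],np.sqrt(x[2]+x[:2]@x[:2]))
for p,z in [((225,317),115),((207,335),70)]: print("peg",at_z(c,np.array(p)/1.5,z))
hsv=cv2.cvtColor(c["color"],cv2.COLOR_RGB2HSV); g=c["color"].max(2)
print(g[200:235,125:160:1][::3,::2])
E
```

```text
[285.1091954   52.48850575] 174 [343.1 343.2  48. ]
[187.44241316  80.52559415] 1094 [375.7 221.8  48. ]
[255.76821192 138.45695364] 151 [447.8 307.5  48. ]
[263.38311688 197.14935065] 154 [528.8 318.1  48. ]
wheel [588.59161889  81.27971579] 115.71404704406496
peg [525.12567575 182.78119022 115.        ]
peg [558.98379374 148.63169736  70.        ]
[[ 63  50 117 113 110 107 106  96 104 108 103 106 106 110  30 113 107  91]
 [115 111  36  87 109 108 110 108 105 103 105 114 110 111 115  45  92 108]
 [101 108 105 108  35 114 105 104 112 113  19   0   0  25 108 114  56  83]
 [109 110 106 102  98  36 113 115  84   0   2   8  11   6   0 112 111  22]
 [108 103 107 106 108 116  33  36  13   0  12  10  16   9   2  97 104  99]
 [110 117 107 107 113  82   0   5   3  16   6  18   2   0  96 109 101 109]
 [106 108 108 104   2  11   0   0  18  12   5  11  18 114 108 103 112 108]
 [106 110 116  32   6   5  13   7   8  13   6  55 113 107 105 107 107 114]
 [111 104 109  69   3   0   3   9   2   0  57 114 109 101 108 107 108 105]
 [101 109 103 110  73   4   5   0  46 120  54 108 107 110 103 107 117 112]
 [190  91 104 108 108 100 114 110 111 110 102  53 104 111 111 111 105 109]
 [177 183  87 103 106 111 108 108 107  99 112  45 110 108 109 105 104 109]]
```

Emit:
play_rows --pt "0 20 4 -40 0" --pt "0 45 8 -90 0" --pt "0 59 11 -140 0" --pt "0 59 11 -190 0" --pt "0 59 11 -230 0" --pt "0 59 11 -255 0" --pt "0 59 11 -270 0" --pt "0 59 11 -275 0" --pt "0 59 11 -275 0" --pt "-1 59 11 -275 0" --pt "-1 59 11 -275 0" --pt "-1 59 11 -275 0" --pt "-1 59 11 -275 0" --force 40

```text
time_s: 12.4
ee_pos: [529.5, 318.1, 39.8]
ee_rot: [-0.003, 3.139, 0.002]
wrist_force: [-0.3, -0.7, 5.2]
grip_width: 0.197
grip_force: 39.5
```

Emit:
play_rows --pt "-1 0 0 30 0" --pt "-1 0 0 80 0" --pt "-1 0 0 130 0" --pt "-1 15 -30 150 0" --pt "-1 30 -60 160 0" --pt "-1 50 -100 160 0" --pt "-1 70 -140 160 0" --pt "-1 90 -180 160 0" --pt "-1 108 -215 160 0" --pt "-1 118 -234 160 0" --pt "-1 120 -239 160 0" --pt "-1 120 -239 160 0"

```text
time_s: 13.6
ee_pos: [648.4, 78.3, 197.8]
ee_rot: [0.001, -3.14, -0.001]
wrist_force: [-0.3, 0.5, -2.5]
grip_width: 0.193
grip_force: 39.4
```

```bash
python3 - <<'E'
from h import *
s=get_state();print(s["ee_pos"],s["grip_width"],s["grip_force"],s["wrist_force"])
c=cam("wrist");save(c,"w4.png",1.5)
for l,z in [("pot0",0),("wheel_top",70),("wheel_peg",115)]:
    for m in mark_of("wrist",l):
        px=np.array(m["at"])*[512,384];print(l,m["conf"],px,at_z(c,px,z).round())
for k in knobs(c): print(*k)
E
```

```text
[648.35281688  78.3054041  197.77719465] 0.19292129685419995 39.427127838134766 [-0.25354222  0.50148274 -2.5339716 ]
pot0 0.97 [255.5904 216.    ] [709.  79.   0.]
pot0 0.3 [173.6192 273.2928] [785. -23.   0.]
wheel_top 0.66 [259.1744 107.904 ] [584.  82.  70.]
wheel_top 0.34 [385.792   41.5104] [532. 184.  70.]
wheel_peg 0.85 [386.0992  41.3952] [540. 166. 115.]
[256.40276577 259.95592048] 1157 [740.1  79.8  48. ]
```

View pics/w4.png

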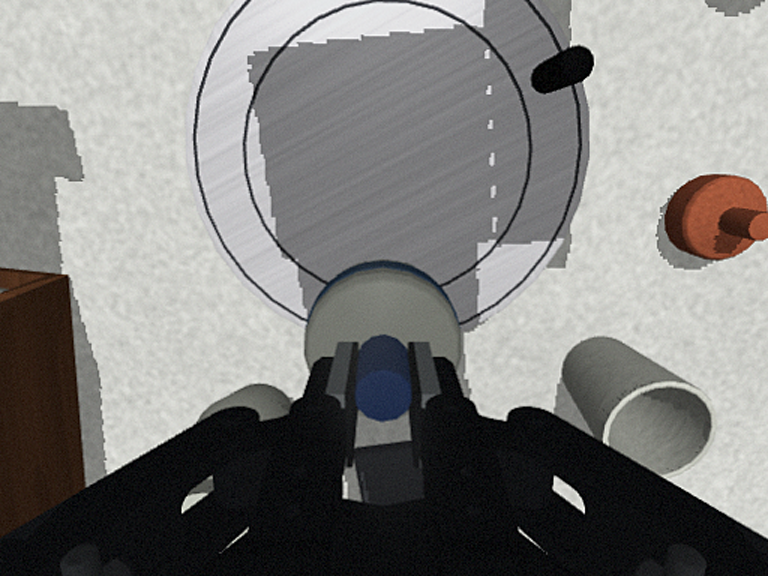

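Emit:
play_rows --pt "-1 -1 0 -30 0" --pt "-1 -1 0 -60 0" --pt "-1 -1 0 -78 0" --pt "-1 -1 0 -85 0" --pt "-1 -1 0 -87 0" --pt "-1 -1 0 -88 0" --pt "-1 -1 0 -88 0"

```text
time_s: 14.5
ee_pos: [648.4, 79.0, 111.6]
ee_rot: [-0.004, 3.139, 0.001]
wrist_force: [0.2, -0.5, -0.7]
grip_width: 0.193
grip_force: 39.5
```

Emit:
play_rows --pt "-1 0 0 -1 0" --pt "-1 0 0 -1.5 0" --pt "-1 0 0 -1.5 0"

```text
time_s: 14.8
ee_pos: [648.2, 78.7, 109.8]
ee_rot: [-0.003, 3.14, 0.0]
wrist_force: [-1.2, -0.6, 2.8]
grip_width: 0.19
grip_force: 39.9
```

Emit:
play_rows --pt "0 0 0 0 0" --pt "0 0 0 0 0" --pt "0 0 0 1 0" --pt "0 0 0 20 0" --pt "0 0 0 60 0" --pt "0 0 0 100 0" --pt "0 -33 38 130 0" --pt "0 -66 76 130 0" --pt "0 -100 115 130 0" --pt "0 -133 153 130 0" --pt "0 -166 190 130 0" --pt "0 -190 218 130 0" --pt "0 -200 229 130 0" --pt "0 -200 229 130 0" --pt "0 -200 229 130 0"

```text
time_s: 16.3
ee_pos: [448.4, 307.3, 238.9]
ee_rot: [-0.003, 3.141, -0.001]
wrist_force: [0.9, 0.1, 1.0]
grip_width: 0.496
grip_force: 0.0
```

```bash
python3 - <<'E'
from h import *
s=get_state();print(s["ee_pos"],s["grip_width"])
c=cam("wrist")
for k in knobs(c): print(*k)
for n in ["top","scene"]:
    c=cam(n)
    for m in mark_of(n,"pot0"):
        px=np.array(m["at"])*[512,384];print(n,round(m["conf"],2),at_z(c,px,0).round(),at_z(c,px,70).round())
E
```

```text
[448.35247337 307.25391879 238.92092069] 0.49644415780757356
[291.14229249  64.80237154] 253 [343.5 343.5  48. ]
[171.65028002  99.13939017] 1607 [377.  220.4  48. ]
[255.16115702 166.0785124 ] 242 [447.9 307.3  48. ]
top 0.8 [666.  78.   0.] [651.  80.  70.]
top 0.67 [ 558. -303.    0.] [ 550. -279.   70.]
top 0.66 [449. 301.   0.] [448. 289.  70.]
top 0.52 [346. 343.   0.] [351. 328.  70.]
scene 0.83 [336. 338.   0.] [387. 371.  70.]
scene 0.51 [449. 305.   0.] [493. 340.  70.]
scene 0.51 [624.  28.   0.] [655.  82.  70.]
```

Emit:
play_rows --pt "0 0 0 -45 0" --pt "0 0 0 -90 0" --pt "0 0 0 -130 0" --pt "0 0 0 -165 0" --pt "0 0 0 -190 0" --pt "0 0 0 -200 0" --pt "0 0 0 -200 0" --pt "-1 0 0 -200 0" --pt "-1 0 0 -200 0" --pt "-1 0 0 -200 0" --pt "-1 0 0 -200 0" --pt "-1 0 0 -150 0" --pt "-1 0 0 -100 0" --pt "-1 0 0 -50 0" --pt "-1 0 0 -20 0" --pt "-1 0 0 -20 0"

```text
time_s: 18.15
ee_pos: [449.6, 309.2, 224.0]
ee_rot: [-0.003, 3.133, 0.01]
wrist_force: [-0.2, -0.9, -2.2]
grip_width: 0.191
grip_force: 40.0
```

Emit:
play_rows --pt "-1 15 -37 0 0" --pt "-1 30 -75 0 0" --pt "-1 46 -115 0 0" --pt "-1 62 -155 0 0" --pt "-1 78 -195 0 0" --pt "-1 94 -235 0 0" --pt "-1 106 -265 0 0" --pt "-1 112 -281 0 0" --pt "-1 112 -281 -20 0" --pt "-1 112 -281 -55 0" --pt "-1 112 -281 -85 0" --pt "-1 112 -281 -102 0" --pt "-1 112 -281 -107 0" --pt "-1 112 -281 -109 0" --pt "-1 112 -281 -110 0" --pt "-1 112 -281 -110 0"

```text
time_s: 19.75
ee_pos: [558.7, 26.7, 110.3]
ee_rot: [0.005, -3.14, 0.001]
wrist_force: [-4.8, -3.0, 10.7]
grip_width: 0.191
grip_force: 41.1
```

Emit:
play_rows --pt "-1 0 0 1 0" --pt "-1 0 0 1 0" --pt "0 0 0 1 0" --pt "0 0 0 1 0" --pt "0 0 0 1 0" --pt "0 0 0 20 0" --pt "0 0 0 60 0" --pt "0 0 0 100 0" --pt "0 0 0 120 0" --pt "0 -20 60 150 0" --pt "0 -40 100 190 0" --pt "0 -40 100 190 0" --pt "0 -40 100 190 0"

```text
time_s: 21.05
ee_pos: [520.0, 129.4, 301.8]
ee_rot: [-0.009, 3.136, 0.004]
wrist_force: [1.0, 0.6, -1.0]
grip_width: 0.503
grip_force: 0.0
```

```bash
python3 - <<'E'
from h import *
s=get_state();print(s["time_s"],s["ee_pos"],s["grip_width"],s["q"])
c=cam("wrist");save(c,"w5.png",1.5)
for k in knobs(c,zc=118): print(*k)
for l,z in [("wheel_top",70),("wheel_peg",115)]:
    for m in mark_of("wrist",l):
        px=np.array(m["at"])*[512,384];print(l,m["conf"],px,at_z(c,px,z).round())
g=c["color"].max(2)
n,lab,st,ce=cv2.connectedComponentsWithStats((g<30).astype(np.uint8))
for i in range(1,n):
    if st[i,4]>60: print(ce[i],st[i],at_z(c,ce[i],92).round(1))
E
```

```text
21.05 [519.99896381 129.36168295 301.78667643] 0.5028302709304616 [ 2.21671699e-01  2.17472889e-01  1.52995310e+00  1.17897076e-03
  1.38805842e+00 -1.35495266e+00]
[447.54014599   4.27737226] 137 [362.2 310.8 118. ]
[344.43181818  30.76060606] 1320 [385.8 215.1 118. ]
[160.42585551 200.21292776] 263 [558.2  24.5 118. ]
[214.77647059 276.47058824] 85 [654.8  82.  118. ]
wheel_top 0.78 [496.384  222.2976] [603. 448.  70.]
wheel_top 0.73 [215.7056 207.5904] [584.  80.  70.]
wheel_peg 0.72 [284.7232 180.4032] [536. 163. 115.]
wheel_peg 0.31 [174.2848 186.2016] [543.  40. 115.]
[283.94545455 177.05909091] [277 167  15  21 220] [537.6 164.1  92. ]
[444.41509434 195.79874214] [434 174  33  48 159] [560.  358.3  92. ]
[254.05532315 333.47716528] [    0   230   512   154 40399] [761.1 129.7  92. ]
```

View pics/w5.png

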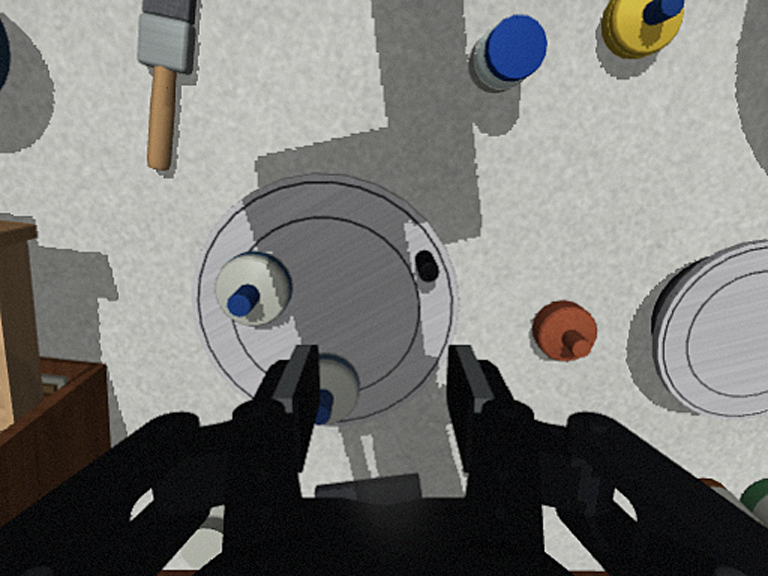

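Emit:
play_rows --pt "0 18 37 -30 0" --pt "0 18 37 -80 0" --pt "0 18 37 -130 0" --pt "0 18 37 -170 0" --pt "0 18 37 -200 0" --pt "0 18 37 -213 0" --pt "0 18 37 -213 0" --pt "-1 18 37 -213 0" --pt "-1 18 37 -213 0" --pt "-1 18 37 -213 0" --pt "-1 18 37 -213 0" --force 20

```text
time_s: 22.3
ee_pos: [539.1, 163.7, 87.6]
ee_rot: [-0.004, 3.137, 0.001]
wrist_force: [1.9, -2.0, 4.4]
grip_width: 0.176
grip_force: 21.5
```

```bash
python3 - <<'E'
from h import *
s=get_state();print(s["time_s"],s["ee_pos"],s["grip_width"],s["wrist_force"])
W=np.array([585.5,81.5]);r=95;t0=np.arctan2(82.5,-48)
P0=W+r*np.array([np.cos(t0),np.sin(t0)])
n=60
# eased angle, 80 rows, quarters of 90 deg as 18 rows + 0: uniform 5 deg, calls of 18
for k in range(4):
    a0=t0+k*np.pi/2
    print(k,[[-1]+[round(float(v)) for v in r*np.array([np.cos(a0+np.radians(6*i))-np.cos(a0),np.sin(a0+np.radians(6*i))-np.sin(a0)])]+[0,0] for i in range(1,16)])
E
```

```text
22.3 [539.11992411 163.71290146  87.55886438] 0.17560208091420623 [ 1.92955874 -1.9668362   4.38716059]
0 [[-1, -8, -5, 0, 0], [-1, -16, -12, 0, 0], [-1, -23, -19, 0, 0], [-1, -29, -27, 0, 0], [-1, -35, -35, 0, 0], [-1, -39, -44, 0, 0], [-1, -43, -53, 0, 0], [-1, -45, -63, 0, 0], [-1, -47, -72, 0, 0], [-1, -47, -82, 0, 0], [-1, -47, -92, 0, 0], [-1, -45, -102, 0, 0], [-1, -42, -112, 0, 0], [-1, -39, -121, 0, 0], [-1, -34, -130, 0, 0]]
1 [[-1, 5, -8, 0, 0], [-1, 12, -16, 0, 0], [-1, 19, -23, 0, 0], [-1, 27, -29, 0, 0], [-1, 35, -35, 0, 0], [-1, 44, -39, 0, 0], [-1, 53, -43, 0, 0], [-1, 63, -45, 0, 0], [-1, 72, -47, 0, 0], [-1, 82, -47, 0, 0], [-1, 92, -47, 0, 0], [-1, 102, -45, 0, 0], [-1, 112, -42, 0, 0], [-1, 121, -39, 0, 0], [-1, 130, -34, 0, 0]]
2 [[-1, 8, 5, 0, 0], [-1, 16, 12, 0, 0], [-1, 23, 19, 0, 0], [-1, 29, 27, 0, 0], [-1, 35, 35, 0, 0], [-1, 39, 44, 0, 0], [-1, 43, 53, 0, 0], [-1, 45, 63, 0, 0], [-1, 47, 72, 0, 0], [-1, 47, 82, 0, 0], [-1, 47, 92, 0, 0], [-1, 45, 102, 0, 0], [-1, 42, 112, 0, 0], [-1, 39, 121, 0, 0], [-1, 34, 130, 0, 0]]
3 [[-1, -5, 8, 0, 0], [-1, -12, 16, 0, 0], [-1, -19, 23, 0, 0], [-1, -27, 29, 0, 0], [-1, -35, 35, 0, 0], [-1, -44, 39, 0, 0], [-1, -53, 43, 0, 0], [-1, -63, 45, 0, 0], [-1, -72, 47, 0, 0], [-1, -82, 47, 0, 0], [-1, -92, 47, 0, 0], [-1, -102, 45, 0, 0], [-1, -112, 42, 0, 0], [-1, -121, 39, 0, 0], [-1, -130, 34, 0, 0]]
```

Emit:
play_rows --pt "-1 -3 -2 0 0" --pt "-1 -8 -5 0 0" --pt "-1 -16 -12 0 0" --pt "-1 -23 -19 0 0" --pt "-1 -29 -27 0 0" --pt "-1 -35 -35 0 0" --pt "-1 -39 -44 0 0" --pt "-1 -43 -53 0 0" --pt "-1 -45 -63 0 0" --pt "-1 -47 -72 0 0" --pt "-1 -47 -82 0 0" --pt "-1 -47 -92 0 0" --pt "-1 -45 -102 0 0" --pt "-1 -42 -112 0 0" --pt "-1 -39 -121 0 0" --pt "-1 -34 -130 0 0" --pt "-1 -34 -130 0 0" --force 25

```text
time_s: 24.0
ee_pos: [501.9, 32.8, 86.0]
ee_rot: [0.003, -3.138, 0.001]
wrist_force: [-2.4, -1.8, 5.6]
grip_width: 0.174
grip_force: 26.2
```

```bash
python3 - <<'E'
from h import *
s=get_state();print(s["time_s"],s["ee_pos"],s["grip_width"],s["wrist_force"])
for n in ["top","scene","wrist"]:
    c=cam(n)
    for l,z in [("pot0",70),("wheel_peg",115)]:
      for m in mark_of(n,l)[:3]:
        px=np.array(m["at"])*[512,384];print(n,l,round(m["conf"],2),at_z(c,px,z).round())
E
```

```text
24.0 [501.89707004  32.8494186   85.95491287] 0.17436715466070463 [-2.36061065 -1.80436822  5.61785464]
top pot0 0.87 [580. 143.  70.]
top pot0 0.85 [361. 332.  70.]
top pot0 0.67 [638.  52.  70.]
top wheel_peg 0.85 [240. 730. 115.]
top wheel_peg 0.61 [590. 529. 115.]
scene pot0 0.65 [389. 369.  70.]
scene pot0 0.62 [583. 143.  70.]
scene pot0 0.51 [642.  62.  70.]
scene wheel_peg 0.97 [210. 689. 115.]
scene wheel_peg 0.94 [506.  37. 115.]
scene wheel_peg 0.92 [608. 544. 115.]
wrist wheel_peg 0.7 [501.  32. 115.]
```

Emit:
play_rows --pt "-1 2 -3 0 0" --pt "-1 5 -8 0 0" --pt "-1 12 -16 0 0" --pt "-1 19 -23 0 0" --pt "-1 27 -29 0 0" --pt "-1 35 -35 0 0" --pt "-1 44 -39 0 0" --pt "-1 53 -43 0 0" --pt "-1 63 -45 0 0" --pt "-1 72 -47 0 0" --pt "-1 82 -47 0 0" --pt "-1 92 -47 0 0" --pt "-1 102 -45 0 0" --pt "-1 112 -42 0 0" --pt "-1 121 -39 0 0" --pt "-1 130 -34 0 0" --pt "-1 130 -34 0 0"

```text
time_s: 26.15
ee_pos: [638.5, -2.6, 85.8]
ee_rot: [-0.006, 3.133, -0.007]
wrist_force: [3.9, -8.9, -2.0]
grip_width: 0.177
grip_force: 25.0
```

Emit:
play_rows --pt "-1 3 2 0 0" --pt "-1 8 5 0 0" --pt "-1 16 12 0 0" --pt "-1 23 19 0 0" --pt "-1 29 27 0 0" --pt "-1 35 35 0 0" --pt "-1 39 44 0 0" --pt "-1 43 53 0 0" --pt "-1 45 63 0 0" --pt "-1 47 72 0 0" --pt "-1 47 82 0 0" --pt "-1 47 92 0 0" --pt "-1 45 102 0 0" --pt "-1 42 112 0 0" --pt "-1 39 121 0 0" --pt "-1 34 130 0 0" --pt "-1 34 130 0 0"

```text
time_s: 27.85
ee_pos: [678.2, 136.3, 88.3]
ee_rot: [-0.002, 3.117, 0.017]
wrist_force: [17.4, 10.8, -0.2]
grip_width: -0.003
grip_force: 8.4
```

Emit:
play_rows --pt "-1 -2 3 0 0" --pt "-1 -5 8 0 0" --pt "-1 -12 16 0 0" --pt "-1 -19 23 0 0" --pt "-1 -27 29 0 0" --pt "-1 -35 35 0 0" --pt "-1 -44 39 0 0" --pt "-1 -53 43 0 0" --pt "-1 -63 45 0 0" --pt "-1 -72 47 0 0" --pt "-1 -82 47 0 0" --pt "-1 -92 47 0 0" --pt "-1 -102 45 0 0" --pt "-1 -112 42 0 0" --pt "-1 -121 39 0 0" --pt "-1 -130 34 0 0" --pt "-1 -130 34 0 0" --pt "-1 -130 34 0 0"

```text
time_s: 29.65
ee_pos: [537.0, 163.6, 85.7]
ee_rot: [0.002, -3.14, -0.0]
wrist_force: [-0.4, -0.5, 0.0]
grip_width: 0.004
grip_force: 0.0
```

```bash
python3 - <<'E'
from h import *
s=get_state();print(s["time_s"],s["ee_pos"],s["grip_width"],s["wrist_force"])
for n in ["top","scene","wrist"]:
    c=cam(n)
    for l,z in [("pot0",70),("wheel_peg",115)]:
      for m in mark_of(n,l)[:3]:
        px=np.array(m["at"])*[512,384];print(n,l,round(m["conf"],2),at_z(c,px,z).round())
E
```

```text
29.65 [537.01655509 163.61924544  85.74702048] 0.00431079068578949 [-0.35811928 -0.51171872  0.02016908]
top pot0 0.72 [576.  25.  70.]
top pot0 0.54 [344. 336.  70.]
top pot0 0.53 [385. -46.  70.]
top wheel_peg 0.92 [240. 721. 115.]
top wheel_peg 0.78 [585. 524. 115.]
top wheel_peg 0.59 [516. 150. 115.]
scene pot0 0.76 [573.  16.  70.]
scene pot0 0.65 [393. 366.  70.]
scene pot0 0.58 [651. 101.  70.]
scene wheel_peg 0.91 [522. 152. 115.]
scene wheel_peg 0.58 [203. 690. 115.]
wrist pot0 0.77 [573.  23.  70.]
wrist wheel_peg 0.67 [517. 148. 115.]
```

The grip slipped off the peg in the third quarter and the closed fingers pushed it on, so the wheel has overshot by about 15°. I'll look and bring it back exactly to its start.

Emit:
play_rows --pt "-1 3 3 10 0" --pt "-1 3 3 50 0" --pt "-1 3 3 100 0" --pt "0 -30 -30 150 0" --pt "0 -30 -30 190 0" --pt "0 -30 -30 212 0" --pt "0 -30 -30 212 0" --pt "0 -30 -30 212 0"

```text
time_s: 30.9
ee_pos: [507.8, 133.8, 298.6]
ee_rot: [-0.003, 3.14, 0.001]
wrist_force: [0.2, -0.3, -0.0]
grip_width: 0.499
grip_force: 0.0
```

```bash
python3 - <<'E'
from h import *
s=get_state();print(s["time_s"],s["ee_pos"],s["grip_width"],s["wrist_force"])
c=cam("wrist");save(c,"w6.png",1.5)
for k in knobs(c,zc=118): print(*k)
g=c["color"].max(2)
n,lab,st,ce=cv2.connectedComponentsWithStats((g<30).astype(np.uint8))
for i in range(1,n):
    if st[i,4]>60: print(ce[i],st[i],at_z(c,ce[i],92).round(1))
E
```

```text
30.9 [507.7566483  133.82645377 298.62352524] 0.4989282260887209 [ 0.20739291 -0.34809224 -0.03017663]
[442.09502262  13.45701357] 221 [358.4 310.  118. ]
[340.02874903  43.07847708] 1287 [384.5 215.6 118. ]
[171.58064516 194.67741935] 31 [537.3  42.3 118. ]
[154.02898551 224.94202899] 276 [573.2  19.8 118. ]
[223.5875 285.325 ] 160 [651.4  96.3 118. ]
[125.15853659  14.70731707] [123   0   5  28  82] [353.9   1.8  92. ]
[267.52293578 171.67889908] [262 162  13  20 218] [517.4 148.5  92. ]
[443.40993789 202.88819876] [432 181  36  49 161] [555.5 360.1  92. ]
[253.79648179 333.45280809] [    0   230   512   154 40134] [744.3 132.6  92. ]
```

View pics/w6.png

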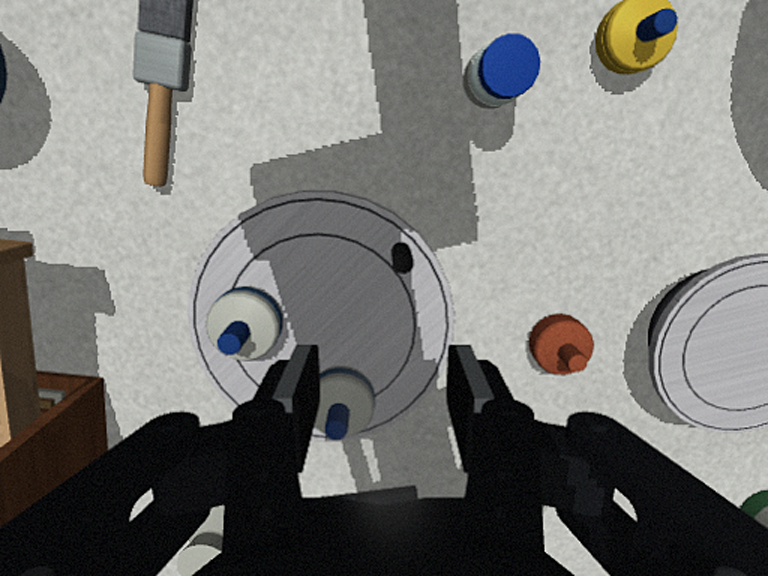

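The wrist view shows both pots upright on the wheel, with the peg at (401,258), which puts it at (517.4,148.5). I'll regrip it and turn it back to (537.5,164).

Emit:
play_rows --pt "0 10 15 -40 0" --pt "0 10 15 -90 0" --pt "0 10 15 -140 0" --pt "0 10 15 -180 0" --pt "0 10 15 -205 0" --pt "0 10 15 -212 0" --pt "0 10 15 -212 0" --pt "-1 10 15 -212 0" --pt "-1 10 15 -212 0" --pt "-1 10 15 -212 0" --pt "-1 10 15 -212 0" --pt "-1 15 19 -212 0" --pt "-1 20 23 -212 0" --pt "-1 25 27 -212 0" --pt "-1 30 30 -212 0" --pt "-1 30 30 -212 0" --pt "-1 30 30 -212 0" --force 40

```text
time_s: 32.65
ee_pos: [537.8, 163.5, 87.3]
ee_rot: [-0.001, 3.141, 0.0]
wrist_force: [-0.9, -2.6, 7.5]
grip_width: 0.169
grip_force: 40.0
```

Emit:
play_rows --pt "0 0 0 0 0" --pt "0 0 0 0 0" --pt "0 0 0 0 0" --pt "0 0 0 40 0" --pt "0 0 0 90 0" --pt "0 -10 -20 140 0" --pt "0 -18 -37 190 0" --pt "0 -18 -37 213 0" --pt "0 -18 -37 213 0" --pt "0 -18 -37 213 0"

```text
time_s: 33.65
ee_pos: [519.6, 126.7, 299.0]
ee_rot: [-0.003, 3.141, 0.001]
wrist_force: [0.3, -0.3, 0.4]
grip_width: 0.504
grip_force: 0.0
```

```bash
python3 - <<'E'
from h import *
s=get_state();print(s["time_s"],s["ee_pos"],s["grip_width"],s["wrist_force"])
c=cam("wrist")
for k in knobs(c,zc=118): print(*k)
g=c["color"].max(2)
n,lab,st,ce=cv2.connectedComponentsWithStats((g<30).astype(np.uint8))
for i in range(1,n):
    if 150<st[i,4]<900: print(ce[i],st[i],at_z(c,ce[i],92).round(1))
E
```

```text
33.65 [519.61493932 126.73689709 298.98213385] 0.503797413631735 [ 0.28952777 -0.25859073  0.36456711]
[450.84722222   4.34722222] 144 [362.3 310.2 118. ]
[347.33635676  31.54119426] 1323 [386.  214.9 118. ]
[162.82462687 202.48507463] 268 [558.2  24.7 118. ]
[215.88721805 278.72932331] 133 [654.2  80.2 118. ]
[286.65022422 178.82511211] [280 169  15  20 223] [537.7 163.9  92. ]
[448.33526012 196.75722543] [438 174  35  50 173] [559.5 357.7  92. ]
```

Peg is back at its start. Now pot P2 goes into the drawer.

Emit:
play_rows --pt "0 20 -45 0 0" --pt "0 38 -90 -20 0" --pt "0 38.5 -102 -60 0" --pt "0 38.5 -102 -110 0" --pt "0 38.5 -102 -150 0" --pt "0 38.5 -102 -175 0" --pt "0 38.5 -102 -187 0" --pt "0 38.5 -102 -188 0" --pt "0 38.5 -102 -188 0" --pt "-1 38.5 -102 -188 0" --pt "-1 38.5 -102 -188 0" --pt "-1 38.5 -102 -188 0" --pt "-1 38.5 -102 -188 0" --pt "-1 38.5 -102 -150 0" --pt "-1 38.5 -102 -100 0" --pt "-1 38.5 -102 -50 0" --pt "-1 38.5 -102 -10 0" --pt "-1 38.5 -102 0 0" --pt "-1 38.5 -102 0 0"

```text
time_s: 35.6
ee_pos: [558.4, 24.6, 299.8]
ee_rot: [-0.003, 3.139, -0.0]
wrist_force: [0.1, 0.6, -3.0]
grip_width: 0.193
grip_force: 39.7
```

Emit:
play_rows --pt "-1 1 -30 0 -3" --pt "-1 3 -75 0 -6" --pt "-1 4 -120 0 -6" --pt "-1 6 -165 0 -6" --pt "-1 7 -210 0 -6" --pt "-1 9 -255 0 -6" --pt "-1 10 -300 0 -6" --pt "-1 12 -335 0 -6" --pt "-1 12.5 -355 0 -6" --pt "-1 12.5 -359 0 -6" --pt "-1 12.5 -359 -30 -6" --pt "-1 12.5 -359 -70 -6" --pt "-1 12.5 -359 -90 -6" --pt "-1 12.5 -359 -90 -6" --pt "-1 12.5 -359 -90 -6"

```text
time_s: 37.1
ee_pos: [571.0, -333.0, 209.0]
ee_rot: [-0.159, -3.137, -0.001]
wrist_force: [0.4, -0.3, -0.9]
grip_width: 0.191
grip_force: 39.7
```

```bash
python3 - <<'E'
from h import *
s=get_state();print(s["time_s"],s["ee_pos"],s["grip_width"],s["wrist_force"],s["q"][5])
c=cam("wrist");save(c,"w7.png",1.5)
E
```

```text
37.1 [ 571.02453811 -332.99932807  208.95199315] 0.19058145250019243 [ 0.4320775  -0.30167921 -0.91175746] -2.015131355106174
```

View pics/w7.png

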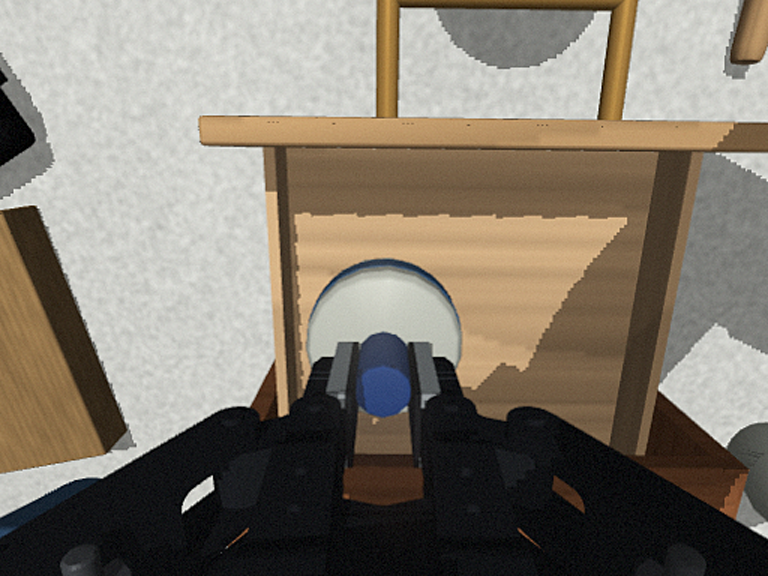

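The pot hangs over the right half of the open drawer, clear of the walls and front panel. Lowering it now.

Emit:
play_rows --pt "-1 0 0 -30 0" --pt "-1 0 0 -60 0" --pt "-1 0 0 -80 0" --pt "-1 0 0 -88 0" --pt "-1 0 0 -91 0" --pt "-1 0 0 -92 0" --pt "-1 0 0 -92 0"

```text
time_s: 37.85
ee_pos: [571.6, -334.7, 118.5]
ee_rot: [0.161, 3.135, -0.002]
wrist_force: [0.5, -0.6, -2.1]
grip_width: 0.193
grip_force: 39.8
```

Emit:
play_rows --pt "-1 0 0 -1 0" --pt "-1 0 0 -1 0" --pt "-1 0 0 -1 0"

```text
time_s: 38.15
ee_pos: [571.6, -334.6, 118.1]
ee_rot: [0.161, 3.134, -0.002]
wrist_force: [0.1, 2.3, 5.4]
grip_width: 0.191
grip_force: 40.5
```

Emit:
play_rows --pt "0 0 0 0.5 0" --pt "0 0 0 0.5 0" --pt "0 0 0 1 0" --pt "0 0 0 30 0" --pt "0 0 0 80 0" --pt "0 0 0 130 0" --pt "0 0 0 175 0" --pt "0 8 40 183 6" --pt "0 16 85 183 6" --pt "0 24 130 183 6" --pt "0 32 175 183 6" --pt "0 41 220 183 6" --pt "0 50 265 183 6" --pt "0 58 310 183 6" --pt "0 66 355 183 6" --pt "0 77 400 183 6" --pt "0 77 413 183 6" --pt "0 77 413 183 6" --pt "0 77 413 183 6"

```text
time_s: 40.05
ee_pos: [647.5, 77.7, 298.7]
ee_rot: [0.003, -3.141, 0.002]
wrist_force: [-0.8, -0.7, 0.2]
grip_width: 0.495
grip_force: 0.0
```

```bash
python3 - <<'E'
from h import *
s=get_state();print(s["time_s"],s["ee_pos"],s["grip_width"],s["wrist_force"])
c=cam("wrist")
for k in knobs(c,zc=118): print(*k)
for n in ["top","scene"]:
    c=cam(n)
    for m in mark_of(n,"pot0"):
        px=np.array(m["at"])*[512,384];print(n,round(m["conf"],2),at_z(c,px,70).round())
E
```

```text
40.05 [647.50398744  77.73393206 298.66431171] 0.4950120674652877 [-0.83916714 -0.69707828  0.22216536]
[258.32286996 169.24663677] 223 [648.1  81.1 118. ]
top 0.81 [639.  70.  70.]
top 0.79 [ 573. -333.   70.]
top 0.77 [357. 329.  70.]
scene 0.8 [388. 377.  70.]
scene 0.66 [ 559. -344.   70.]
scene 0.6 [660.  86.  70.]
scene 0.45 [514. 138.  70.]
```

Emit:
play_rows --pt "0 0.5 2 -45 0" --pt "0 0.5 2 -95 0" --pt "0 0.5 2 -140 0" --pt "0 0.5 2 -172 0" --pt "0 0.5 2 -186 0" --pt "0 0.5 2 -188 0" --pt "0 0.5 2 -188 0" --pt "-1 0.5 2 -188 0" --pt "-1 0.5 2 -188 0" --pt "-1 0.5 2 -188 0" --pt "-1 0.5 2 -188 0" --pt "-1 0.5 2 -150 0" --pt "-1 0.5 2 -100 0" --pt "-1 0.5 2 -50 0" --pt "-1 0.5 2 -10 0" --pt "-1 0.5 2 0 0" --pt "-1 0.5 2 0 0"

```text
time_s: 42.0
ee_pos: [648.5, 80.7, 300.3]
ee_rot: [-0.003, 3.138, 0.001]
wrist_force: [0.5, 0.7, -2.7]
grip_width: 0.189
grip_force: 39.6
```

Emit:
play_rows --pt "-1 -5 -25 0 -3" --pt "-1 -14 -68 0 -6" --pt "-1 -24 -112 0 -6" --pt "-1 -34 -158 0 -6" --pt "-1 -43 -204 0 -6" --pt "-1 -53 -250 0 -6" --pt "-1 -61 -290 0 -6" --pt "-1 -66 -312 0 -6" --pt "-1 -67 -316 0 -6" --pt "-1 -67 -316 -30 -6" --pt "-1 -67 -316 -75 -6" --pt "-1 -67 -316 -120 -6" --pt "-1 -67 -316 -155 -6" --pt "-1 -67 -316 -172 -6" --pt "-1 -67 -316 -180 -6" --pt "-1 -67 -316 -182 -6" --pt "-1 -67 -316 -183 -6" --pt "-1 -67 -316 -183 -6" --pt "-1 -67 -316 -183 -6"

```text
time_s: 43.9
ee_pos: [582.5, -233.0, 118.0]
ee_rot: [0.161, 3.134, 0.004]
wrist_force: [-0.7, 4.0, 14.0]
grip_width: 0.193
grip_force: 42.6
```

Emit:
play_rows --pt "-1 0 0 1.5 0" --pt "0 0 0 1.5 0" --pt "0 0 0 1.5 0" --pt "0 0 0 2 0" --pt "0 0 0 40 0" --pt "0 0 0 90 0" --pt "0 0 0 140 0" --pt "0 0 0 185 0" --pt "0 -40 -10 198 -8" --pt "0 -90 -24 198 -90" --pt "0 -139 -36 198 -90" --pt "0 -139 -36 198 -90" --pt "0 -139 -36 198 -90" --pt "0 -139 -36 198 -90" --pt "0 -139 -36 198 -90" --pt "0 -139 -36 198 -90" --pt "0 -139 -36 198 -90" --pt "0 -139 -36 198 -90" --pt "0 -139 -36 198 -90" --pt "0 -139 -36 198 -90"

```text
time_s: 45.9
ee_pos: [442.0, -271.2, 313.2]
ee_rot: [-2.332, -2.104, 0.0]
wrist_force: [0.5, 0.7, 0.4]
grip_width: 0.497
grip_force: 0.0
```

```bash
python3 - <<'E'
from h import *
s=get_state();print(s["time_s"],s["ee_pos"],s["ee_rot"],s["grip_width"],s["wrist_force"])
c=cam("wrist");save(c,"w8.png",1.5)
for k in knobs(c,zc=124): print(*k)
for m in mark_of("wrist","drawer_handle"):
    px=np.array(m["at"])*[512,384];print(m["conf"],px,at_z(c,px,132).round())
E
```

```text
45.9 [ 441.98216235 -271.22633008  313.23630174] [-2.33170592e+00 -2.10375788e+00  4.54299151e-04] 0.49691977340782484 [0.46926041 0.66798335 0.35515671]
[198.49959033 127.77447767] 4882 [ 386.4 -222.7  124. ]
[383.61623616 118.8597786 ] 271 [ 581.7 -233.6  124. ]
[377.02013423 210.37583893] 298 [ 575.4 -335.9  124. ]
[503.97321429 338.02232143] 224 [ 743.2 -532.5  124. ]
0.92 [259.7888 168.    ] [ 447. -271.  132.]
```

View pics/w8.png

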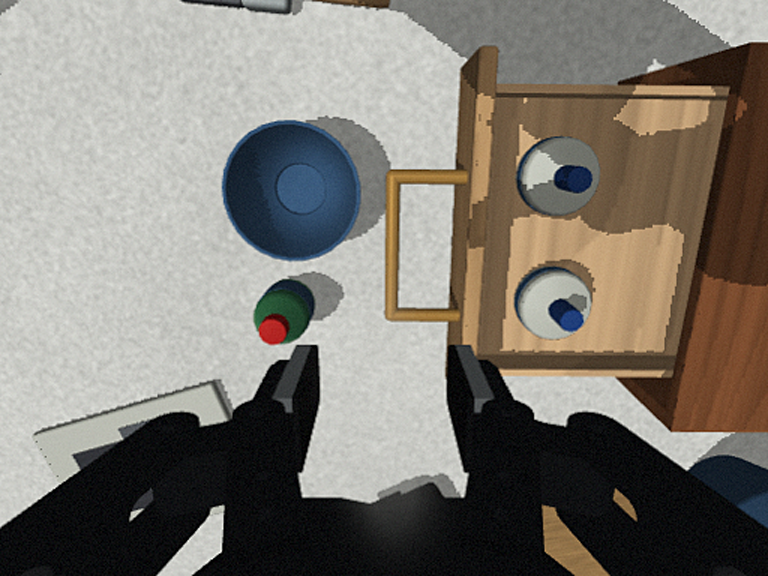

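Both pots stand upright in the drawer, with knobs at (573,178) and (566,315). The drawer crept in a few mm, so the handle is now at x≈448. I'll grip it and push it shut gently.

Emit:
play_rows --pt "0 6 0 -45 0" --pt "0 6 0 -95 0" --pt "0 6 0 -140 0" --pt "0 6 0 -175 0" --pt "0 6 0 -195 0" --pt "0 6 0 -200 0" --pt "0 6 0 -200 0" --pt "-1 6 0 -200 0" --pt "-1 6 0 -200 0" --pt "-1 6 0 -200 0" --pt "-1 6 0 -200 0" --pt "-1 8 0 -200 0" --pt "-1 12 -1 -200 0" --pt "-1 17 -1 -200 0" --pt "-1 23 -2 -200 0" --pt "-1 30 -2.5 -200 0" --pt "-1 37 -3 -200 0" --pt "-1 44 -4 -200 0" --pt "-1 51 -4.5 -200 0" --pt "-1 58 -5 -200 0" --force 40

```text
time_s: 48.0
ee_pos: [500.6, -277.6, 115.4]
ee_rot: [2.33, 2.103, -0.002]
wrist_force: [-2.7, -2.9, 5.1]
grip_width: 0.096
grip_force: 39.2
```

Emit:
play_rows --pt "-1 7 -0.7 0 0" --pt "-1 14 -1.4 0 0" --pt "-1 21 -2.1 0 0" --pt "-1 28 -2.8 0 0" --pt "-1 35 -3.5 0 0" --pt "-1 42 -4.2 0 0" --pt "-1 49 -5 0 0" --pt "-1 56 -5.6 0 0" --pt "-1 63 -6.3 0 0" --pt "-1 70 -7 0 0" --pt "-1 76 -7.7 0 0" --pt "-1 81 -8.2 0 0" --pt "-1 85 -8.6 0 0" --pt "-1 88 -9 0 0" --pt "-1 90 -9.2 0 0" --pt "-1 92 -9.4 0 0" --pt "-1 94 -9.6 0 0" --pt "-1 94 -9.6 0 0"

```text
time_s: 49.8
ee_pos: [591.9, -287.8, 115.4]
ee_rot: [-2.332, -2.105, 0.008]
wrist_force: [-8.4, -4.7, 8.2]
grip_width: 0.097
grip_force: 39.5
```

Emit:
play_rows --pt "-1 2 -0.2 0 0" --pt "-1 4 -0.4 0 0" --pt "-1 4 -0.4 0 0" --pt "-1 4 -0.4 0 0"

```text
time_s: 50.2
ee_pos: [591.9, -287.8, 115.3]
ee_rot: [-2.326, -2.1, 0.016]
wrist_force: [-17.5, -3.8, 13.1]
grip_width: 0.098
grip_force: 40.2
```

Emit:
play_rows --pt "-1 -5 0.5 0 0" --pt "-1 -6 0.6 0 0" --pt "0 -6 0.6 0 0" --pt "0 -6 0.6 0 0" --pt "0 -6 0.6 0 0" --pt "0 -6 0.6 40 0" --pt "0 -6 0.6 90 0" --pt "0 -6 0.6 140 0" --pt "0 -20 0.6 190 0" --pt "0 -40 0.6 218 0" --pt "0 -40 0.6 218 0" --pt "0 -40 0.6 218 0"

```text
time_s: 51.4
ee_pos: [558.3, -285.4, 332.3]
ee_rot: [2.332, 2.104, 0.001]
wrist_force: [-0.9, 0.4, -1.6]
grip_width: 0.501
grip_force: 0.0
```

```bash
python3 - <<'E'
from h import *
s=get_state();print(s["time_s"],s["ee_pos"],s["ee_rot"],s["grip_width"],s["wrist_force"])
c=cam("wrist");save(c,"w9.png",1.5)
for m in mark_of("wrist","drawer_handle"):
    px=np.array(m["at"])*[512,384];print(m["conf"],px,at_z(c,px,132).round())
c=cam("top");save(c,"top9.png",1.5)
E
```

```text
51.4 [ 558.30633703 -285.39598732  332.31645524] [2.33151676e+00 2.10381014e+00 1.45603592e-03] 0.5006526256070841 [-0.8908611   0.41605145 -1.59206464]
0.59 [284.3136 161.5104] [ 592. -285.  132.]
```

View pics/w9.png

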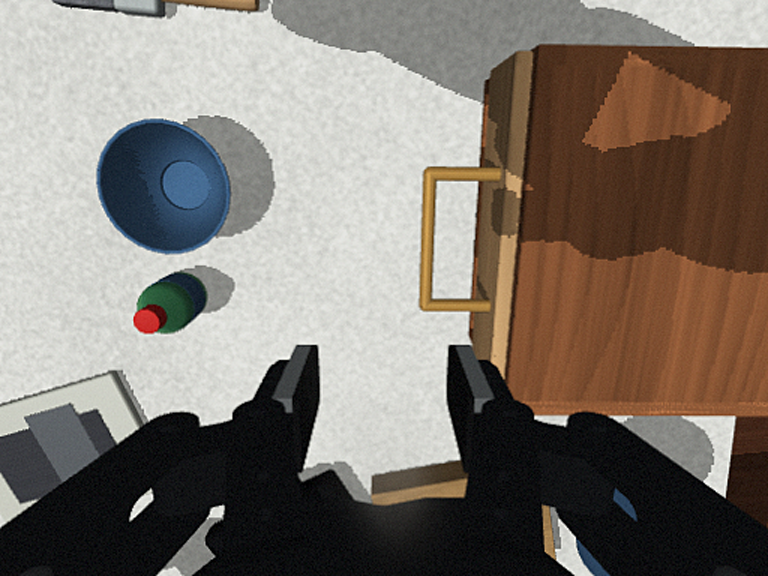

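View pics/top9.png

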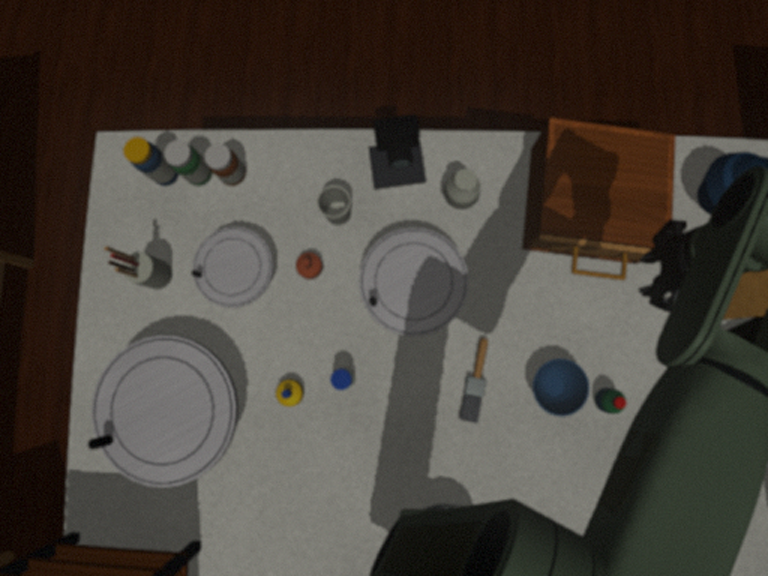

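The drawer is shut against its stop, the peg is back at (373,299) as at the start, and the other objects are where they were. Handing in.

```bash
python3 -c "
from cell import *
print(sign_off())"
```

```text
the job is handed in; nothing more can be done
None
```

The job is handed in: I pulled the drawer to its stop, turned both white pots one full turn on the middle turntable, then stood them upright in the drawer and pushed it shut. The grip slipped off the peg mid-turn and the wheel overshot about 15°, so I turned it back to its start; I worked out the full turn from pot and peg positions, without reading the wheel angle.

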